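# Hang the green bench tray on its keyhole stud

## Robot

A 7-joint arm with a two-finger parallel gripper is mounted at the origin on a cart in front of the work surface, level with it; the furniture and walls round the work are solid. World frame = base frame: x ahead of the robot, y to its left, z up, the work surface at z = 0. Lengths are in m, angles in rad, forces in N, time in s.
With the tool pointing down it reaches from about 0.4 to 0.85 m from the base axis. Payload 10.4 kg.
Tool frame: the origin (TCP) lies on the centre line of the jaws, within the pads' length; the fingertips stand r.tip_extent ahead of it and the grasp point (between the pads) lies 8 mm behind it (r.tip_extent is the distance from the TCP to the fingertips, in m); z points along the fingers, y is the direction in which the jaws open and shut (so a half turn about z gives the same grasp; the last joint's range is limited). The gripper opens to 87 mm and grips with 3 to 60 N. Pads are 19 mm wide; open, the fingers measure 117 mm over their backs; the gripper's body (75 mm by 190 mm) begins 51 mm behind the grasp point.
Start: joints at [1.315, 0.332, -0.065, 1.46, 0.022, 1.35, -0.088], TCP at [0.144, -0.608, 0.234] pointing down, gripper open.
Joint ranges: [-2.6, 2.6], [-0.5, 2.12], [-1.47, 1.34], [0.16, 2.42], [-1.27, 4.41], [0.06, 2.06], [-2.6, 2.6]. Speed limits (rad/s): [2.22, 2.22, 2.79, 2.79, 3.14, 3.14, 3.14].

## Interface

Orientations are given as a unit quaternion [x, y, z, w].
In Python, from bench import r gives the robot as it stands.
- The arm moves only by the shell command python3 -m jog 'ROWS' [FORCE]. ROWS is JSON, a list of rows, each a list of 7 numbers: the shift along the tool's x, y, z in cm, then the turn, a rotation vector about the tool's x, y, z in rad, then the opening, from -1 (shut) to 1 (fully open). In form: [[tx, ty, tz, wx, wy, wz, jaw], ...]. A call has 1 to 20 rows; each row shifts and turns the commanded pose from where the row before left it, along the tool's axes as they then stand; what a row does not reach is not made up. A row lasts 1/8 s, in which the tool goes at most 62.5 mm and 10.7 degrees, less where a joint would pass 70% of its speed; a pose out of reach is approached as far as the arm can. A call with a gripper value outside its range is refused whole. The fingers move at their own pace and stop on an object; FORCE is the grip in N (left out, the last holds). Time passes only in rows, so rows that do not move let the fingers close. It gives the time, the measured TCP pose, the force and the opening at its end, in the units of the state.
- r.read_state(): the state, without advancing time (a new reading comes with each control period).
- r.camera(name): name is "side" or "top" or "wrist"; returns a dict with "frame" (400x640x3 uint8, red, green, blue), "fx", "fy", "cx", "cy" (pixels), "camera_from_world" (4x4, takes a point from world to camera coordinates). Camera axes: x right, y down, z forward; pixel columns grow to the right and rows downward; lengths in m; the calibration is good to about 2 mm. A picture is of the moment at which its call begins. There is no depth.
- r.close_job(): hands the job in, once; it reports no verdict.
Trained networks look in a picture, given as the dict that the camera call returned (one of the last four; its "shot" number tells which), for a name from the list of things; names that differ only in an ending like _2 or _b are one class to them, and where a whole thing is asked for, a point or a joint stands for the part that bears it (a point fixed in the world has none). Each returns a list of dicts, best first, with "score" (0 to 1); they miss things now and then, are a little off and sometimes report something else, mostly with a low value. They report only what shows in the picture. A call takes as long as a camera call. They do not tell look-alikes from the thing itself.
- r.search_frame(picture, thing): "rect" ([left, top, right, bottom] in pixels, round what is visible of it).
The state is a dict: "time": time; "joint_positions": joint angles; "joint_vel": joint speeds; "joint_torque": joint torques, N m; "ee_pos": TCP position; "eef_rot": TCP orientation; "ft_force": force on the tool from outside, world axes, zero at the start; "torque": the same for the moment, N m; "width": finger opening in m.
Only numpy, scipy, OpenCV 4.12 (cv2) and the standard library are available. Lean on these libraries where they do the work, as an engineer would, in place of code of your own. Each camera call takes 0.05 s, during which the arm holds its last target.

## Task

Hang the green tray on the brass headed stud of the wooden stand: pass the round part of the keyhole in its upright back plate over the stud's head, then slide the tray down until the narrow slot is fully home on the stud behind the head, and let go so that it hangs there at rest. Leave the red tray where it stands.

Things in the scene. Friction and masses are not known exactly. Their poses are not given: they have to be found in the camera images.
- green_grip (a point): Centre of the pale wood grip bar on the loose 0.18 kg green tray: 12 mm thick (x), 46 wide (y), 36 tall; pinch from above across x. 140 above tray's underside. z up, +x out of the back of its back plate. The plate (5 thick, 70 wide, 124 high) is centred on this point's x; tray box reaches 72 to -x, 22 high. Keyhole: round hole dia 36, centre 88 straight below; 13 wide slot above it
- green_seat (a point): Where the stud's shank centre lies when the green tray hangs fully down: mid-thickness of the back plate, at the closed upper end of the keyhole's narrow slot. 54 mm straight below green_grip, 34 mm straight above the round hole's centre (a taper joins hole and slot), 86 mm above the tray's underside. Axes as green_grip
- stud (a point): Middle of the brass stud's level shank (dia 8 mm, 15 long), 118 above the bench. It points along -x out of a fixed brown wood stand, whose face is 7.5 to +x; the head (dia 20) spans 7.5 to 15.5 to -x. z up. Stand's upright 60 wide, 132 high; base board 12 high reaches 20 in front of the face. The tray hangs with its x axis along this x
- red_tray: Loose red tray of the same shape and size, standing on the bench, to be left alone. Origin: centre of its underside; 70 mm wide (y), 158 mm high, reaching 45 mm to -x and 34 mm to +x. z up. (The room's bench lamp rises from the right of the bench, at about x 0.36, y -0.5: swing well clear of it.)
Things that resemble listed ones, but are neither listed nor needed, are in the scene too. What is shaped like the part that bears green_grip but purple is not meant.

How it is judged:
On the way:
1. the stud's head has passed through the round hole of the green tray's keyhole, while the tray is still up off its seat (x of stud in the frame of green_seat between -0.01 and 0.01 m and y of stud in the frame of green_seat between -0.016 and 0.016 m and z of stud in the frame of green_seat between -0.05 and -0.012 m), for 0.05 s.
At the end, for the whole second after the job is handed in: Green tray hangs released on the stud: shank middle within 7 mm in height, 8 mm sideways and 10 mm in depth of the tray's seat point (plate behind the head), tray within 0.3 rad of upright; red tray upright within 0.2 rad and within 30 mm of its start (x of stud in the frame of green_seat between -0.01 and 0.01 m and y of stud in the frame of green_seat between -0.008 and 0.008 m and z of stud in the frame of green_seat between -0.007 and 0.007 m and angle between green_seat's own z axis and vertical below 0.3 rad and distance of red_tray from where it was at the start of the episode below 0.03 m and angle between red_tray's own z axis and vertical below 0.2 rad); the robot touches nothing.
It fails at once if the red tray is pushed more than 30 mm or tipped over (distance of red_tray from where it was at the start of the episode above 0.03 m or angle between red_tray's own z axis and vertical above 0.4 rad).
It also fails if it takes over 48 s, if anything falls off the work surface, if the arm or the gripper's body presses on something with over 40 N, if the wrist force passes 120 N, or if a joint passes its speed limit or range.

## Working session

There is one attempt and no reset: what is moved stays moved. The work goes in short steps, Python scripts to look and compute and a shell command to move; the robot and the scene stay as the last step left them, time stands still between calls to the robot, and variables do not carry over. Pictures are saved under pics/ and viewed, and the job is handed in when it is done.

```bash
ls; mkdir -p pics
cat > h.py <<'E'
import numpy as np, cv2
from bench import r
from scipy.spatial.transform import Rotation as R
def proj(c,P):
    P=np.atleast_2d(P); q=(c["camera_from_world"]@np.c_[P,np.ones(len(P))].T)[:3]
    return np.c_[c["fx"]*q[0]/q[2]+c["cx"],c["fy"]*q[1]/q[2]+c["cy"]]
def ray(c,uv):
    T=np.array(c["camera_from_world"]);Rm=T[:3,:3];o=-Rm.T@T[:3,3]
    d=Rm.T@np.array([(uv[0]-c["cx"])/c["fx"],(uv[1]-c["cy"])/c["fy"],1]);return o,d/np.linalg.norm(d)
def atz(c,uv,z):
    o,d=ray(c,uv);return o+d*(z-o[2])/d[2]
def tri(obs):
    A=np.zeros((3,3));b=np.zeros(3)
    for c,uv in obs:
        o,d=ray(c,uv);M=np.eye(3)-np.outer(d,d);A+=M;b+=M@o
    return np.linalg.solve(A,b)
def save(c,n): cv2.imwrite(f"pics/{n}.png",c["frame"][:,:,::-1])
E
python3 - <<'E'
from h import *
s=r.read_state();print(s, r.tip_extent)
for n in["side","top","wrist"]:
    c=r.camera(n);save(c,n+"0")
    T=np.array(c["camera_from_world"]);print(n,-T[:3,:3].T@T[:3,3],T[2,:3],c["fx"])
    for t in["green_grip","green_seat","stud","red_tray"]:
        print(n,t,[(np.round(d["rect"]),round(d["score"],2)) for d in r.search_frame(c,t)])
E
```

```text
pics
{'time': 0.0, 'joint_positions': array([ 1.31538737,  0.33289366, -0.06470031,  1.4609556 ,  0.02159691,
        1.34987844, -0.08848994]), 'joint_vel': array([ 0.00138002, -0.00093291,  0.00039313, -0.00032623,  0.00056223,
        0.00209401,  0.000605  ]), 'joint_torque': array([-4.16930079e-04, -6.23250604e+01,  2.44916853e-02, -3.89885008e+01,
       -6.13485323e-02,  3.98279470e-02,  1.41127048e-04]), 'ee_pos': array([ 0.14410502, -0.60777728,  0.2327335 ]), 'eef_rot': array([ 9.93230590e-01,  1.16157125e-01, -1.14792100e-04, -7.10619951e-04]), 'ft_force': array([0.54845354, 0.29021169, 0.49476447]), 'torque': array([-0.05449708,  0.02898412,  0.06275172]), 'width': 0.08688831476272807} 0.011
side [ 0.40921581 -0.55258292  0.56394863] [ 0.22575561  0.83286872 -0.50533563] 402.0164353971227
side green_grip [(array([258., 226., 298., 307.]), 0.93), (array([395., 217., 456., 291.]), 0.64)]
side green_seat [(array([259., 220., 298., 310.]), 0.91), (array([396., 212., 452., 291.]), 0.75)]
side stud [(array([282., 162., 324., 224.]), 0.65)]
side red_tray [(array([238., 191., 276., 270.]), 0.89)]
top [0.52446608 0.2324446  1.163878  ] [ 0.08566929 -0.03007815 -0.99586951] 439.21693269031266
top green_grip [(array([362., 117., 404., 167.]), 0.96), (array([364., 245., 400., 278.]), 0.78)]
top green_seat [(array([360., 117., 404., 163.]), 0.91), (array([364., 245., 399., 278.]), 0.64)]
top stud [(array([241., 194., 275., 238.]), 0.65)]
top red_tray []
wrist [ 0.20902035 -0.59370547  0.38342965] [-0.23749526 -0.05708633 -0.96970983] 276.03478599681273
wrist green_grip []
wrist green_seat []
wrist stud []
wrist red_tray []
```

Run:
```python
import cv2
a=cv2.imread("pics/side0.png");cv2.imwrite("pics/side0c.png",cv2.resize(a[140:330,200:480],None,fx=2.8,fy=2.8,interpolation=2))
a=cv2.imread("pics/top0.png");cv2.imwrite("pics/top0c.png",cv2.resize(a[90:300,220:440],None,fx=2.8,fy=2.8,interpolation=2))
```

```text
(no output)
```

View pics/side0.png

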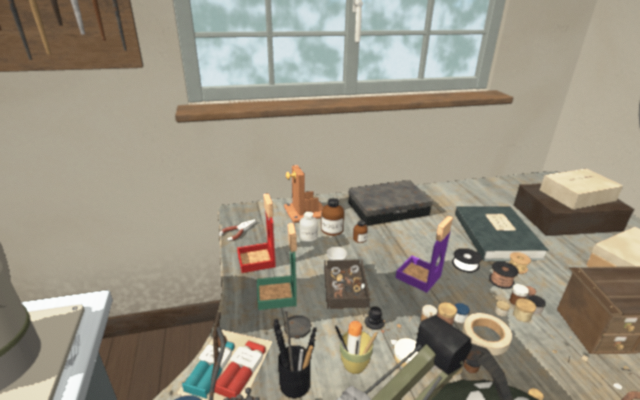

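View pics/top0.png

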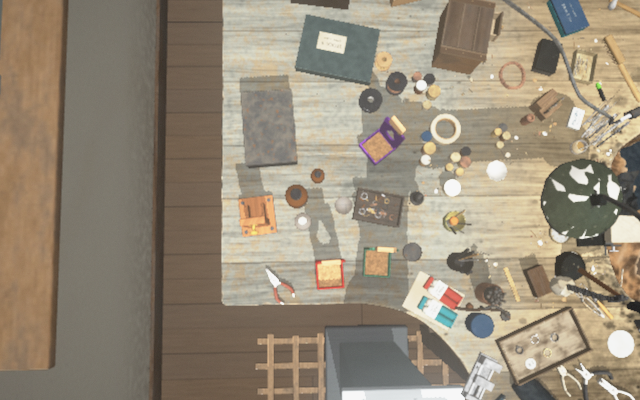

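```bash
sleep 0
```

```text
(no output)
```

View pics/side0c.png

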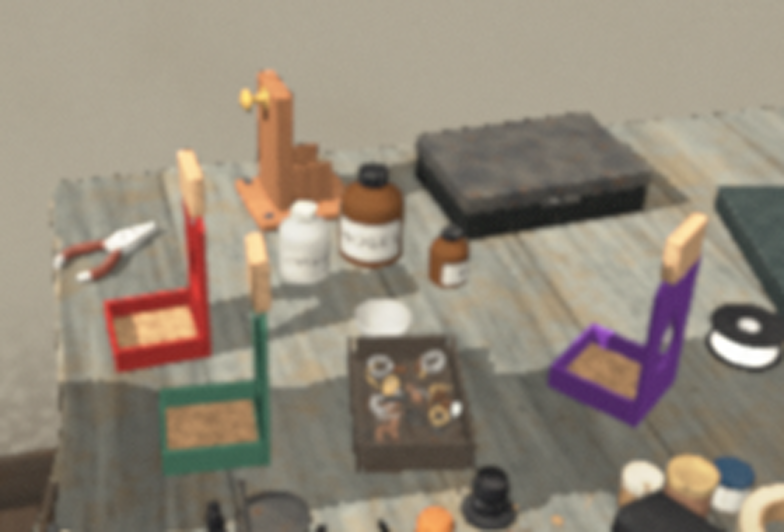

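View pics/top0c.png

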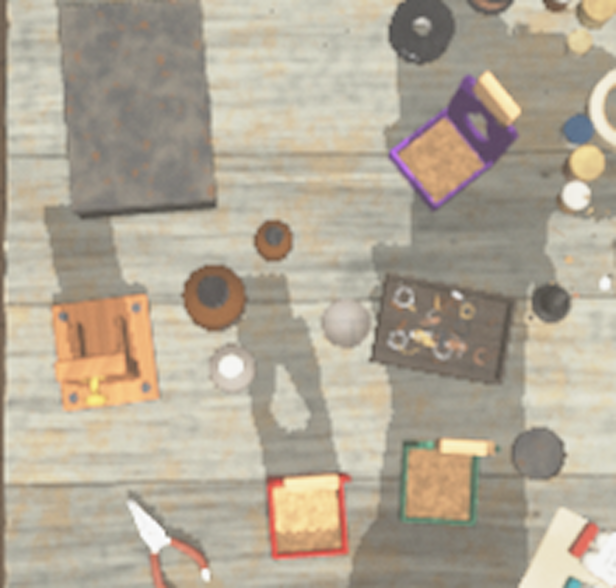

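Run:
```python
from h import *
S=r.camera("side");Tp=r.camera("top")
t=lambda u,v:(Tp,(220+u/2.8,90+v/2.8)); s=lambda u,v:(S,(200+u/2.8,140+v/2.8))
f=lambda o,z:np.round(atz(*o,z),4)
print("grip topview z.158: bar ends",f(t(441,446),.158),f(t(492,447),.158),"side mid tri",tri([t(466,446),s(258,272)]))
print("tray box corners z.022",[f(t(*p),.022) for p in[(402,447),(476,447),(475,523),(402,518)]])
print("red corners",[f(t(*p),.022) for p in[(268,482),(346,482),(346,550),(271,557)]])
print("stud head",f(t(95,391),.118),"side",tri([t(95,393),s(247,98)]))
print("stand base corners z.012",[f(t(*p),.012) for p in[(52,305),(147,294),(159,396),(67,409)]])
print("upright top",[f(t(*p),.132) for p in[(56,362),(127,350),(131,371),(58,384)]])
```

```text
grip topview z.158: bar ends [0.5124 0.0812 0.158 ] [0.5109 0.0393 0.158 ] side mid tri [0.51209232 0.05796597 0.14239427]
tray box corners z.022 [array([0.5104, 0.0971, 0.022 ]), array([0.5093, 0.0281, 0.022 ]), array([0.4395, 0.031 , 0.022 ]), array([0.4452, 0.0985, 0.022 ])]
red corners [array([0.4802, 0.2217, 0.022 ]), array([0.479 , 0.1496, 0.022 ]), array([0.417 , 0.1508, 0.022 ]), array([0.4118, 0.2198, 0.022 ])]
stud head [0.5627 0.3679 0.118 ] side [0.55971482 0.36779033 0.12048593]
stand base corners z.012 [array([0.6476, 0.4217, 0.012 ]), array([0.657 , 0.3329, 0.012 ]), array([0.5611, 0.3222, 0.012 ]), array([0.5502, 0.4076, 0.012 ])]
upright top [array([0.5869, 0.3985, 0.132 ]), array([0.5961, 0.3394, 0.132 ]), array([0.5785, 0.3361, 0.132 ]), array([0.5684, 0.3969, 0.132 ])]
```

Run:
```python
from h import *
S=r.camera("side");Tp=r.camera("top");W=r.camera("wrist");save(W,"w1")
for n,c in(("side",S),("top",Tp),("wrist",W)):
  for z in(0,.2,.4): print(n,z,np.round(proj(c,[[.36,-.5,z],[.3,-.4,z],[.4,-.2,z],[0.144,-.608,z]])).tolist())
print(atz(Tp,(580,200),0),atz(Tp,(580,200),.3),atz(Tp,(460,222),0),atz(Tp,(460,260),0))
print(R.from_quat(r.read_state()["eef_rot"]).as_matrix().round(3))
```

```text
side 0 [[233.0, 799.0], [164.0, 649.0], [249.0, 428.0], [-247.0, 1429.0]]
side 0.2 [[198.0, 754.0], [113.0, 561.0], [237.0, 329.0], [-968.0, 2120.0]]
side 0.4 [[102.0, 630.0], [6.0, 379.0], [218.0, 176.0], [4598.0, -3217.0]]
top 0 [[588.0, 303.0], [552.0, 327.0], [476.0, 290.0], [634.0, 386.0]]
top 0.2 [[645.0, 315.0], [602.0, 344.0], [509.0, 299.0], [701.0, 415.0]]
top 0.4 [[731.0, 333.0], [678.0, 370.0], [561.0, 313.0], [804.0, 460.0]]
wrist 0 [[269.0, -14.0], [179.0, 19.0], [8.0, -128.0], [315.0, 180.0]]
wrist 0.2 [[202.0, -220.0], [-3.0, -130.0], [-535.0, -584.0], [314.0, 228.0]]
wrist 0.4 [[588.0, 969.0], [1266.0, 909.0], [1432.0, 1069.0], [-952.0, 82769.0]]
[ 0.63508353 -0.49691357  0.        ] [ 0.60657089 -0.30891496  0.3       ] [ 0.57982671 -0.16611585  0.        ] [ 0.47882781 -0.16189395  0.        ]
[[ 0.973  0.231  0.   ]
 [ 0.231 -0.973 -0.   ]
 [-0.     0.    -1.   ]]
```

View pics/wrist0.png

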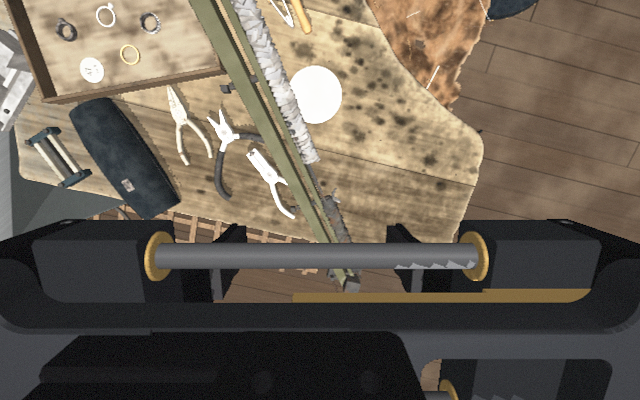

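Run:
```python
import cv2
a=cv2.imread("pics/side0.png");cv2.imwrite("pics/side0d.png",cv2.resize(a[280:400,200:560],None,fx=2.2,fy=2.2,interpolation=2))
a=cv2.imread("pics/top0.png");cv2.imwrite("pics/top0d.png",cv2.resize(a[130:400,400:640],None,fx=2.2,fy=2.2,interpolation=2))
```

```text
(no output)
```

View pics/side0d.png

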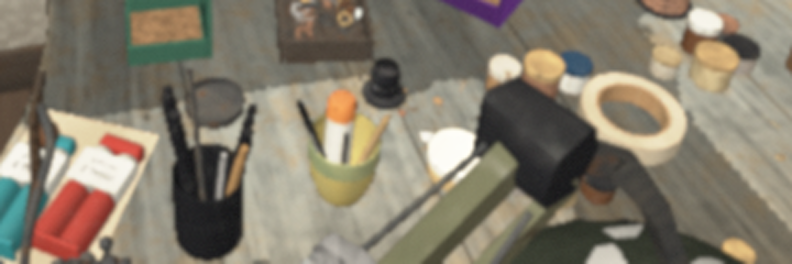

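View pics/top0d.png

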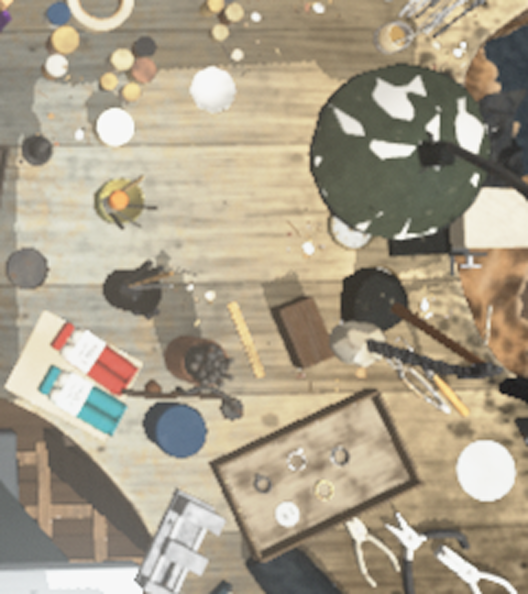

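Run:
```python
from h import *
S=r.camera("side");Tp=r.camera("top");W=r.camera("wrist")
for uv in((440,343),(340,395),(395,385)):
  o,d=ray(S,uv)
  for L in(.1,.15,.2,.25,.3,.4): P=o+d*L; print(uv,L,P.round(3),proj(Tp,P).round()[0],proj(W,P).round()[0])
for uv in((230,60),(310,230),(345,285),(590,200)):
  for z in(0,.1,.2,.3): print("W",uv,z,atz(W,uv,z).round(3))
for z in(.1,.2,.3,.4,.5): print("shade",z,atz(Tp,(582,200),z).round(3),atz(Tp,(545,200),z).round(3),atz(Tp,(638,215),z).round(3))
for z in(0,.05,.1,.15,.2):print(z,atz(Tp,(485,310),z).round(3))
```

```text
(440, 343) 0.1 [ 0.452 -0.498  0.492] [780. 285.] [377. 568.]
(440, 343) 0.15 [ 0.473 -0.47   0.456] [740. 270.] [432. 711.]
(440, 343) 0.2 [ 0.495 -0.443  0.42 ] [703. 257.] [515. 926.]
(440, 343) 0.25 [ 0.516 -0.416  0.384] [669. 244.] [ 655. 1287.]
(440, 343) 0.3 [ 0.537 -0.388  0.348] [639. 233.] [ 936. 2016.]
(440, 343) 0.4 [ 0.58  -0.333  0.276] [585. 214.] [ -40265. -104756.]
(340, 395) 0.1 [ 0.428 -0.498  0.482] [776. 299.] [392. 568.]
(340, 395) 0.15 [ 0.438 -0.471  0.441] [734. 291.] [472. 740.]
(340, 395) 0.2 [ 0.448 -0.444  0.4  ] [696. 283.] [ 623. 1063.]
(340, 395) 0.25 [ 0.457 -0.417  0.359] [662. 276.] [1011. 1896.]
(340, 395) 0.3 [ 0.467 -0.39   0.318] [631. 270.] [4307. 8961.]
(340, 395) 0.4 [ 0.486 -0.336  0.236] [578. 259.] [ -514. -1374.]
(395, 385) 0.1 [ 0.441 -0.501  0.484] [778. 292.] [381. 575.]
(395, 385) 0.15 [ 0.456 -0.475  0.445] [736. 280.] [446. 741.]
(395, 385) 0.2 [ 0.472 -0.449  0.405] [699. 269.] [ 559. 1029.]
(395, 385) 0.25 [ 0.488 -0.423  0.365] [666. 260.] [ 801. 1647.]
(395, 385) 0.3 [ 0.503 -0.397  0.326] [636. 251.] [1689. 3916.]
(395, 385) 0
[... 511 characters left out ...]
.615  0.3  ]
W (590, 200) 0 [ 0.206 -0.999  0.   ]
W (590, 200) 0.1 [ 0.207 -0.893  0.1  ]
W (590, 200) 0.2 [ 0.207 -0.787  0.2  ]
W (590, 200) 0.3 [ 0.208 -0.682  0.3  ]
shade 0.1 [ 0.626 -0.439  0.1  ] [ 0.627 -0.346  0.1  ] [ 0.586 -0.578  0.1  ]
shade 0.2 [ 0.616 -0.376  0.2  ] [ 0.617 -0.292  0.2  ] [ 0.581 -0.502  0.2  ]
shade 0.3 [ 0.607 -0.313  0.3  ] [ 0.607 -0.237  0.3  ] [ 0.575 -0.426  0.3  ]
shade 0.4 [ 0.597 -0.25   0.4  ] [ 0.598 -0.183  0.4  ] [ 0.569 -0.35   0.4  ]
shade 0.5 [ 0.588 -0.187  0.5  ] [ 0.588 -0.129  0.5  ] [ 0.563 -0.273  0.5  ]
0 [ 0.347 -0.223  0.   ]
0.05 [ 0.355 -0.203  0.05 ]
0.1 [ 0.362 -0.184  0.1  ]
0.15 [ 0.37  -0.164  0.15 ]
0.2 [ 0.377 -0.145  0.2  ]
```

```bash
python3 -m jog '[[0,-2,-4,0,0,0,1],[0,-4,-3,0,0,0,1],[0,-4,-3,0,0,0,1],[0,-4,0,0,0,0,1]]'
python3 - <<'E'
from h import *
print(r.read_state()["joint_positions"].round(3))
W=r.camera("wrist");save(W,"w2")
T=np.array(W["camera_from_world"]);print(-T[:3,:3].T@T[:3,3],T[:3,:3].round(3))
E
```

```text
time: 1.65
ee_pos: [0.1119, -0.4715, 0.3361]
eef_rot: [0.993, 0.116, 0.0, 0.002]
ft_force: [0.3, 0.6, -0.9]
width: 0.0872
[ 1.325e+00 -1.400e-02 -8.100e-02  1.646e+00 -1.000e-03  1.505e+00
 -9.300e-02]
[ 0.17654805 -0.45646707  0.48599116] [[ 0.23  -0.973  0.005]
 [-0.944 -0.222  0.244]
 [-0.236 -0.061 -0.97 ]]
```

View pics/w2.png

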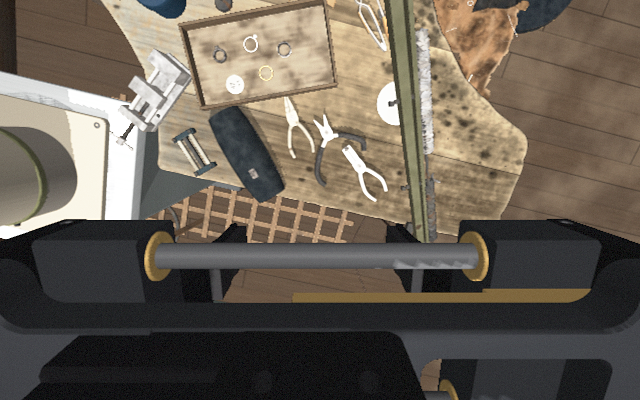

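Run:
```python
from h import *
c2=r.camera("wrist")
T=np.array(c2["camera_from_world"])
# w1 camera: pose = same mount relative to TCP
s=r.read_state()
Rw=R.from_quat(s["eef_rot"]).as_matrix()
Tt=np.eye(4);Tt[:3,:3]=Rw;Tt[:3,3]=s["ee_pos"]
M=T@Tt
T0=np.eye(4);T0[:3,:3]=R.from_quat([9.93230590e-01,1.16157125e-01,-1.147921e-04,-7.1061e-04]).as_matrix();T0[:3,3]=[0.14410502,-0.60777728,0.2327335]
c1=dict(c2);c1["camera_from_world"]=M@np.linalg.inv(T0)
def plane(c,a,b):
    o,d1=ray(c,a);_,d2=ray(c,b);n=np.cross(d1,d2);n/=np.linalg.norm(n);return n,n@o
n1,k1=plane(c1,(208,0),(345,285));n2,k2=plane(c2,(402,0),(420,235))
dr=np.cross(n1,n2);print(np.linalg.norm(dr));dr/=np.linalg.norm(dr)
p=np.linalg.lstsq(np.array([n1,n2]),np.array([k1,k2]),rcond=None)[0]
for x in np.arange(0,.6,.05):
    q=p+dr*(x-p[0])/dr[0];print(q.round(3),proj(c1,q).round()[0],proj(c2,q).round()[0])
```

```text
0.5110316808182713
[ 0.    -0.69   0.036] [350. 295.] [422. 261.]
[ 0.05  -0.657  0.069] [338. 270.] [420. 239.]
[ 0.1   -0.624  0.102] [322. 238.] [418. 211.]
[ 0.15  -0.592  0.135] [301. 194.] [416. 176.]
[ 0.2   -0.559  0.167] [271. 132.] [412. 131.]
[ 0.25  -0.526  0.2  ] [225.  34.] [407.  71.]
[ 0.3   -0.493  0.233] [ 142. -138.] [401. -15.]
[ 0.35  -0.46   0.266] [ -45. -526.] [ 391. -147.]
[ 0.4   -0.428  0.299] [ -854. -2210.] [ 373. -374.]
[ 0.45  -0.395  0.331] [2370. 4498.] [ 336. -856.]
[ 0.5   -0.362  0.364] [ 993. 1632.] [  204. -2585.]
[ 0.55  -0.329  0.397] [ 762. 1153.] [ 1243. 10973.]
```

```bash
python3 -m jog '[[0,-3,0,0,0,0,1],[0,-3.5,0,0,0,0,1],[5.8,-0.4,0,0,0,-0.14,1],[5.8,-0.4,0,0,0,-0.14,1],[5.8,-0.4,0,0,0,-0.14,1],[5.8,-0.4,0,0,0,-0.14,1]]'
python3 - <<'E'
from h import *
s=r.read_state();print(s["joint_positions"].round(3),s["ft_force"])
E
```

```text
time: 2.5
ee_pos: [0.2989, -0.2953, 0.3335]
eef_rot: [0.922, 0.388, 0.0, 0.0]
ft_force: [0.3, 0.2, -0.2]
width: 0.0872
[ 1.081 -0.148 -0.359  1.769 -0.052  1.512 -0.045] [ 0.28461257  0.1764974  -0.17386839]
```

```bash
python3 -m jog '[[5.8,-0.4,0,0,0,-0.14,1],[5.8,-0.4,0,0,0,-0.14,1],[5.8,-0.4,0,0,0,-0.14,1],[5.8,-0.4,0,0,0,-0.14,1],[5.8,-0.4,0,0,0,-0.14,1],[0,0,0,0,0,0,1],[0,0,0,0,0,0,1]]'
python3 - <<'E'
from h import *
s=r.read_state();print(s["joint_positions"].round(3));Rm=R.from_quat(s["eef_rot"]).as_matrix();print(Rm.round(3))
W=r.camera("wrist");save(W,"w3")
for t in["green_grip","green_seat","stud","red_tray"]:
    print(t,[(np.round(d["rect"]),round(d["score"],2)) for d in r.search_frame(W,t)])
print(proj(W,[[.512,.058,.158],[.56,.368,.118]]))
E
```

```text
time: 3.38
ee_pos: [0.4159, -0.0375, 0.3335]
eef_rot: [0.734, 0.679, -0.0, 0.0]
ft_force: [-0.2, 0.2, 0.4]
width: 0.0871
[ 0.78  -0.167 -0.689  1.759 -0.106  1.512  0.025]
[[ 0.079  0.997 -0.   ]
 [ 0.997 -0.079 -0.   ]
 [-0.    -0.    -1.   ]]
green_grip [(array([327.,  69., 399., 126.]), 0.86), (array([508.,  65., 636., 128.]), 0.7)]
green_seat [(array([504.,  61., 640., 130.]), 0.66), (array([327.,  70., 402., 130.]), 0.61)]
stud []
red_tray [(array([300.,   4., 366.,  53.]), 0.8)]
[[ 395.15346838   95.77729346]
 [ 430.3004154  -240.81372254]]
```

View pics/w3.png

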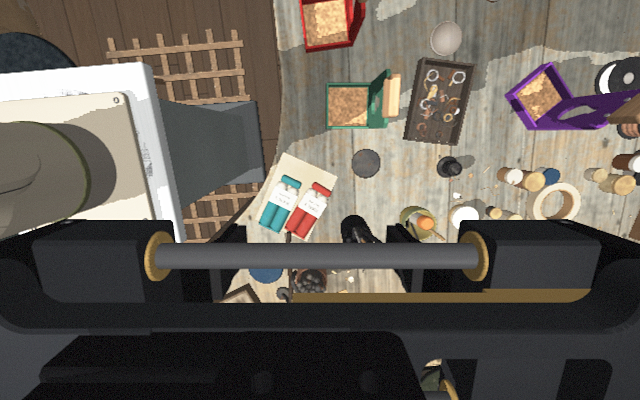

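```bash
python3 -m jog '[[3.4,2.9,0,0,0,0,1],[3.4,2.9,2,0,0,0,1],[3.5,3.0,3,0,0,0,1],[0,0,3,0,0,-0.05,1],[0,0,0,0,0,0,1],[0,0,0,0,0,0,1]]'
python3 - <<'E'
from h import *
s=r.read_state();Rm=R.from_quat(s["eef_rot"]).as_matrix();print(Rm.round(3),s["joint_positions"].round(3))
W=r.camera("wrist");save(W,"w4");S=r.camera("side");save(S,"s4");T=r.camera("top");save(T,"t4")
print(proj(W,[[.512,.058,.158],[.512,.035,.158],[.512,.081,.158]]))
E
```

```text
time: 4.38
ee_pos: [0.5119, 0.0581, 0.2548]
eef_rot: [0.718, 0.696, 0.0, 0.001]
ft_force: [0.5, -0.1, -0.6]
width: 0.0871
[[ 0.03   1.     0.001]
 [ 1.    -0.03  -0.   ]
 [-0.     0.001 -1.   ]] [ 0.62   0.165 -0.899  1.679  0.133  1.36  -0.33 ]
[[315.61253043 203.58720921]
 [316.37390894 227.10374525]
 [314.81675791 179.00835241]]
```

View pics/w4.png

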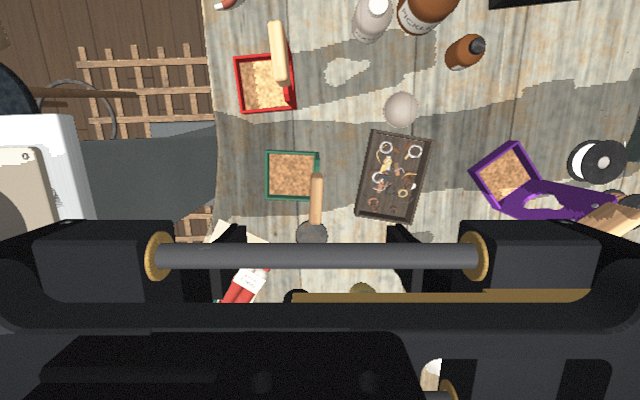

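View pics/s4.png

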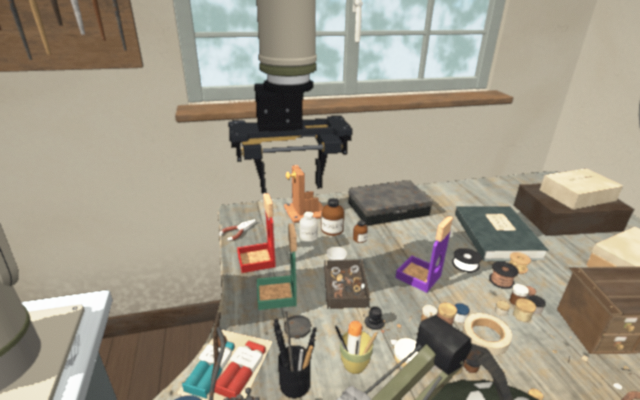

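```bash
python3 -m jog '[[0,0,4,0,0,0,1],[0,0,4,0,0,0,1],[0,0,3,0,0,0,1],[0,0,1.1,0,0,0,1],[0,0,0,0,0,0,1],[0,0,0,0,0,0,1]]'
python3 - <<'E'
from h import *
W=r.camera("wrist");save(W,"w5");S=r.camera("side");
cv2.imwrite("pics/s5.png",cv2.resize(S["frame"][140:330,200:400,::-1],None,fx=3,fy=3))
E
```

```text
time: 5.28
ee_pos: [0.5125, 0.0589, 0.134]
eef_rot: [0.717, 0.697, 0.001, 0.001]
ft_force: [0.3, 0.1, -0.8]
width: 0.0867
```

View pics/w5.png

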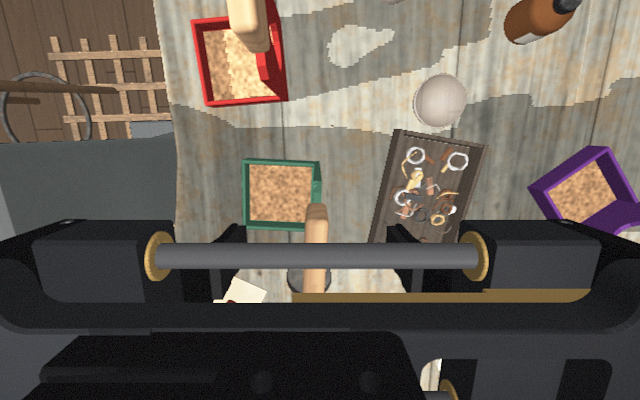

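View pics/s5.png

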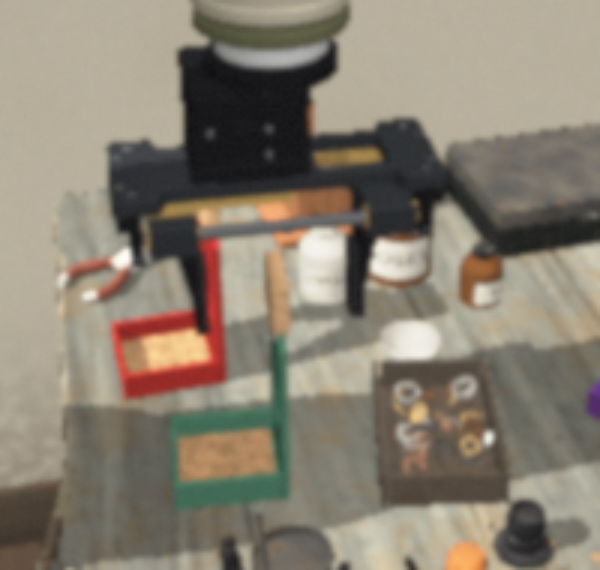

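```bash
python3 -m jog '[[0,0,0,0,0,0,-1],[0,0,0,0,0,0,-1],[0,0,0,0,0,0,-1],[0,0,0,0,0,0,-1],[0,0,0,0,0,0,-1],[0,0,0,0,0,0,-1]]' 40
python3 - <<'E'
from h import *
W=r.camera("wrist");save(W,"w6");print(proj(W,[[.512,.035,.158],[.512,.081,.158]]))
E
```

```text
time: 6.12
ee_pos: [0.5116, 0.0588, 0.1325]
eef_rot: [0.717, 0.697, -0.0, 0.0]
ft_force: [-0.0, 0.4, 0.2]
width: 0.035
[[317.53557641 308.79284263]
 [314.91490048 224.30286045]]
```

```bash
python3 -m jog '[[0,0,-3,0,0,0,-1],[0,0,-4,0,0,0,-1],[0,0,-5,0,0,0,-1],[0,0,-4,0,0,0,-1],[0,0,0,0,0,0,-1],[0,0,0,0,0,0,-1]]'
python3 - <<'E'
from h import *
S=r.camera("side");save(S,"s7");T=r.camera("top");W=r.camera("wrist");save(W,"w7")
cv2.imwrite("pics/t7.png",cv2.resize(T["frame"][150:300,220:440,::-1],None,fx=3.4,fy=3.4))
cv2.imwrite("pics/s7.png",cv2.resize(S["frame"][120:300,220:400,::-1],None,fx=3.3,fy=3.3))
s=r.read_state();print(R.from_quat(s["eef_rot"]).as_matrix().round(3),s["joint_positions"].round(3))
E
```

```text
time: 6.92
ee_pos: [0.5113, 0.0587, 0.2918]
eef_rot: [0.717, 0.697, -0.0, -0.0]
ft_force: [0.4, -0.1, -0.0]
width: 0.0005
[[ 0.028  1.    -0.002]
 [ 1.    -0.028 -0.   ]
 [-0.    -0.002 -1.   ]] [ 0.63   0.146 -0.907  1.619  0.115  1.435 -0.315]
```

View pics/w7.png

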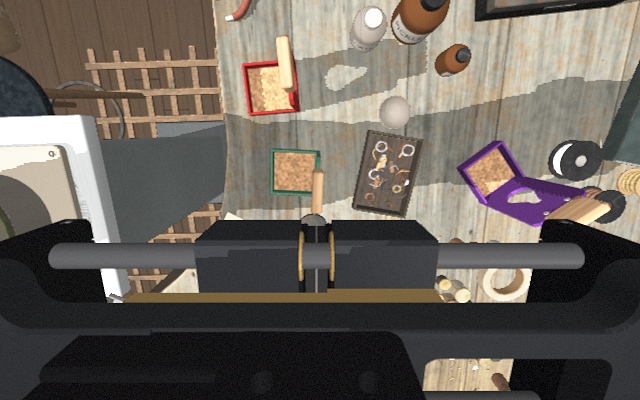

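View pics/s7.png

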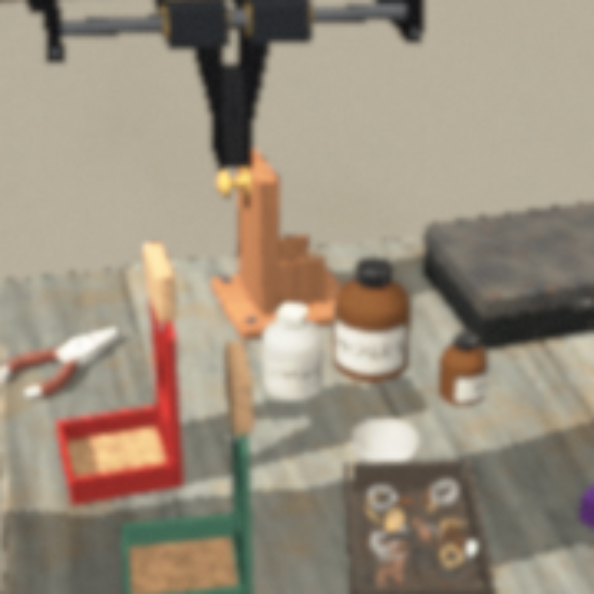

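View pics/t7.png

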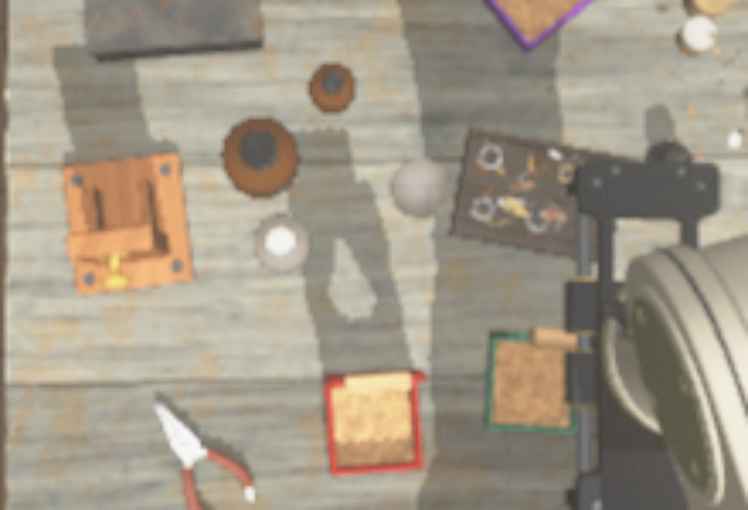

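Run:
```python
from h import *
a=cv2.imread("pics/w5.png");b=cv2.imread("pics/w7.png")
A=cv2.resize(a[180:320,260:380],None,fx=3.2,fy=3.2,interpolation=2);B=cv2.resize(b[130:270,260:380],None,fx=3.2,fy=3.2,interpolation=2)
cv2.imwrite("pics/cmp.png",np.hstack([A,B]))
W=r.camera("wrist");print(proj(W,[[.512,.035,.158],[.512,.081,.158],[.506,.081,.158],[.518,.081,.158]]))
```

```text
[[317.45261817 216.0481348 ]
 [316.24512563 173.51844517]
 [310.44092292 173.68042891]
 [322.05151461 173.35640041]]
```

View pics/cmp.png

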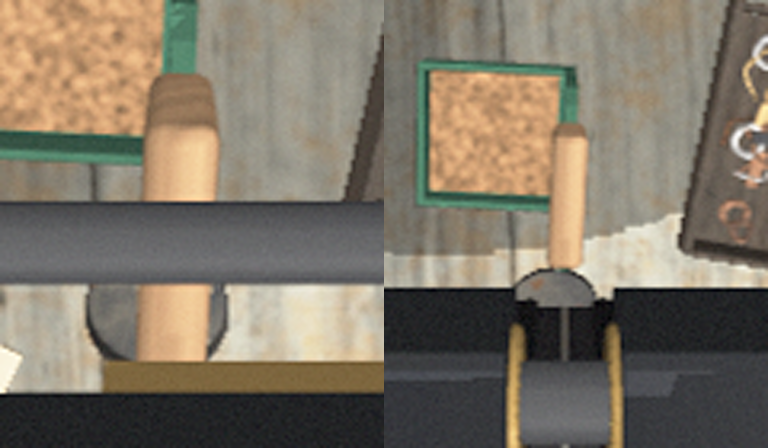

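```bash
python3 -m jog '[[0.1,0.15,0,0,0,0.025,1],[0,0,0,0,0,0,1],[0,0,3,0,0,0,1],[0,0,4,0,0,0,1],[0,0,4,0,0,0,1],[0,0,3,0,0,0,1],[0,0,1.8,0,0,0,1],[0,0,0,0,0,0,1],[0,0,0,0,0,0,-1],[0,0,0,0,0,0,-1],[0,0,0,0,0,0,-1],[0,0,0,0,0,0,-1],[0,0,0,0,0,0,-1],[0,0,0,0,0,0,-1],[0,0,0,0,0,0,-1],[0,0,0,0,0,0,-1],[0,0,0,0,0,0,-1],[0,0,0,0,0,0,-1],[0,0,0,0,0,0,-1],[0,0,0,0,0,0,-1]]' 40
```

```text
time: 9.62
ee_pos: [0.5131, 0.0597, 0.1345]
eef_rot: [0.726, 0.688, -0.0, 0.0]
ft_force: [-1.1, 0.4, 0.9]
width: 0.0115
```

```bash
python3 -m jog '[[0,0,-2,0,0,0,-1],[0,0,-4,0,0,0,-1],[0,0,-5,0,0,0,-1],[0,0,-5,0,0,0,-1],[0,0,-3,0,0,0,-1],[0,0,0,0,0,0,-1],[0,0,0,0,0,0,-1]]'
python3 - <<'E'
from h import *
S=r.camera("side");T=r.camera("top");W=r.camera("wrist");save(W,"w8")
a=cv2.resize(S["frame"][60:260,200:400,::-1],None,fx=3,fy=3)
cv2.imwrite("pics/s8.png",a)
s=r.read_state();Rm=R.from_quat(s["eef_rot"]).as_matrix();print(Rm.round(3),s["joint_positions"].round(3),s["ft_force"],s["ee_pos"])
E
```

```text
time: 10.5
ee_pos: [0.5128, 0.0598, 0.3242]
eef_rot: [0.726, 0.688, -0.0, -0.0]
ft_force: [0.6, -0.3, -2.0]
width: 0.0117
[[ 0.053  0.999 -0.002]
 [ 0.999 -0.053 -0.   ]
 [-0.    -0.002 -1.   ]] [ 0.631  0.14  -0.911  1.558  0.11   1.5   -0.337] [-0.7520069  -0.3422477  -1.35327574] [0.51261063 0.05965251 0.32363718]
```

View pics/w8.png

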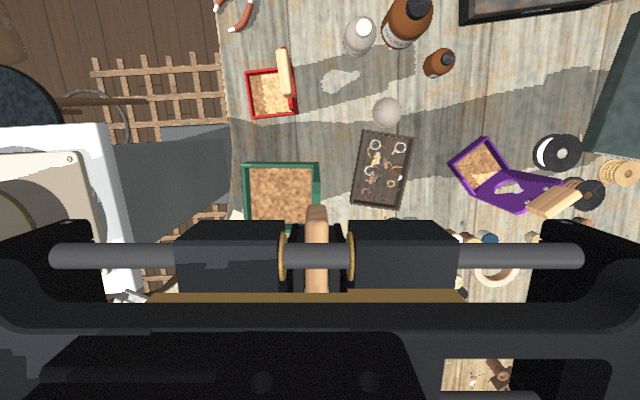

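View pics/s8.png

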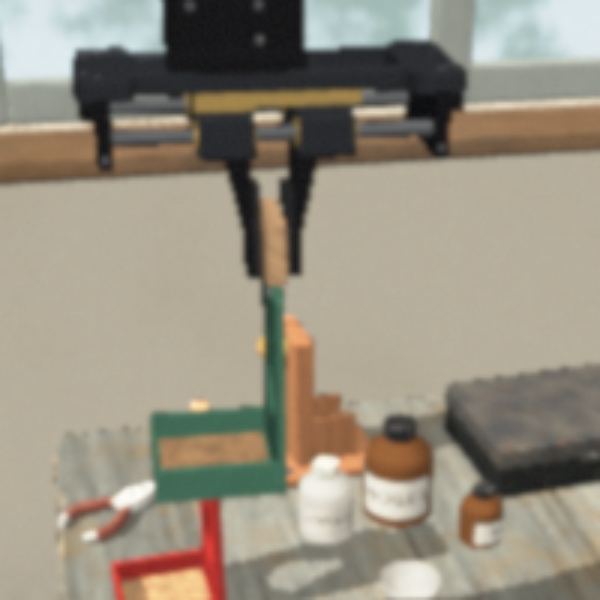

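```bash
cat > ov.py <<'E'
from h import *
def overlay(c,img,p,yaw,box,k):
    # p = shank mid xy z
    x=np.array([np.cos(yaw),np.sin(yaw),0]);y=np.array([-np.sin(yaw),np.cos(yaw),0]);z=np.array([0,0,1.])
    t=np.linspace(0,2*np.pi,40)
    def circ(d,rad): return [p+x*d+rad*(np.cos(a)*y+np.sin(a)*z) for a in t]
    L=[circ(-.0155,.01),circ(-.0075,.01),circ(.0075,.004)]
    f=p+x*.0075; f=np.array([f[0],f[1],0])
    q=lambda a,b,h:f+x*a+y*b+z*h
    L.append([q(0,-.03,.012),q(0,-.03,.132),q(0,.03,.132),q(0,.03,.012)])
    L.append([q(-.02,-.045,.012),q(-.02,.045,.012)])
    u0,v0,u1,v1=box
    I=cv2.resize(img[v0:v1,u0:u1],None,fx=k,fy=k,interpolation=cv2.INTER_CUBIC)
    J=I.copy()
    for l in L:
        P=((proj(c,np.array(l))+.5-[u0,v0])*k).astype(np.int32);cv2.polylines(J,[P],False,(0,255,0),1)
    return np.hstack([I,J])
E
python3 - <<'E'
from ov import *
S=r.camera("side");T=r.camera("top")
p=np.array([.572,.3695,.118])
a=overlay(T,cv2.imread("pics/top0.png"),p,.14,(232,190,282,240),7)
b=overlay(S,cv2.imread("pics/side0.png"),p,.14,(275,160,325,225),7)
print(a.shape,b.shape)
cv2.imwrite("pics/ovt.png",a);cv2.imwrite("pics/ovs.png",b)
E
```

```text
(350, 700, 3) (455, 700, 3)
```

View pics/ovt.png

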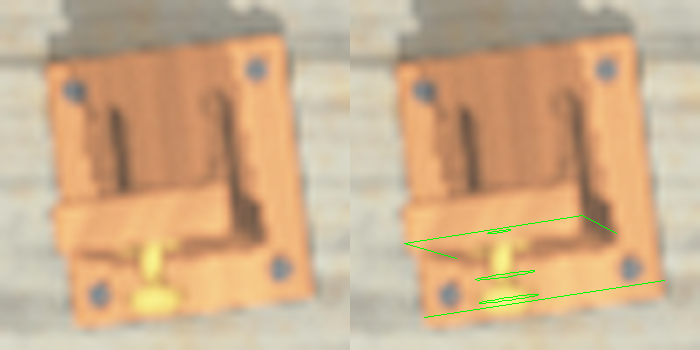

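View pics/ovs.png

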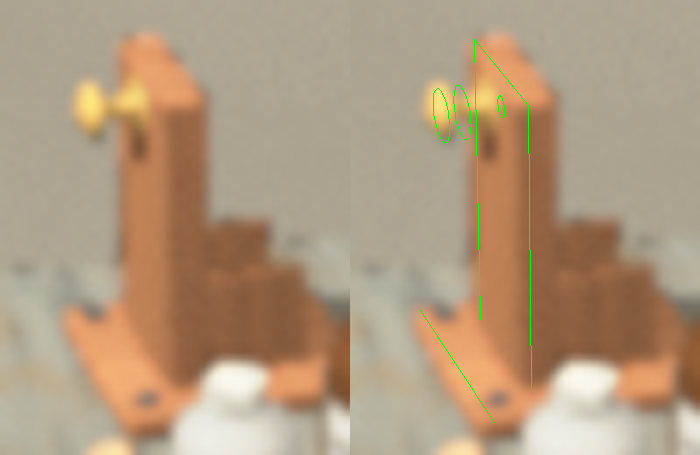

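Run:
```python
from ov import *
from scipy.optimize import least_squares
S=r.camera("side");T=r.camera("top")
t=lambda u,v:np.array([232+u/7-.5,190+v/7-.5]); s=lambda u,v:np.array([275+u/7-.5,160+v/7-.5])
obs=[(T,(-.0115,0,.0),t(156,299)),(S,(-.0115,0,0),s(91,106)),(T,(.0075,.03,.014),t(57,253)),(T,(.0075,-.03,.014),t(232,234)),(S,(.0075,.03,.014),s(124,42)),(S,(.0075,-.03,.014),s(170,103)),
(T,(.0,0,.004),t(151,262)),(S,(0,0,0),s(124,104))]
def f(q):
    x=np.array([np.cos(q[3]),np.sin(q[3]),0]);y=np.array([-x[1],x[0],0])
    return np.concatenate([proj(c,q[:3]+x*d[0]+y*d[1]+np.array([0,0,d[2]]))[0]-uv for c,d,uv in obs])
o=least_squares(f,[.57,.37,.118,.12],x_scale=[.01,.01,.01,.1],loss="soft_l1");print(o.x,f(o.x).reshape(-1,2).round(2))
p=o.x[:3].copy()
a=overlay(T,cv2.imread("pics/top0.png"),p,o.x[3],(232,190,282,240),7)
b=overlay(S,cv2.imread("pics/side0.png"),p,o.x[3],(275,160,325,225),7)
cv2.imwrite("pics/ov2.png",np.vstack([a,b])[:, :])
```

```text
[0.56853365 0.3691052  0.11992619 0.0923097 ] [[-0.01 -0.23]
 [ 0.16  0.59]
 [-0.27 -0.57]
 [ 0.42 -0.57]
 [-0.65 -0.82]
 [-0.7  -0.08]
 [ 0.03  0.15]
 [-0.2   0.3 ]]
```

```bash
python3 -c "
import cv2;a=cv2.imread('pics/ov2.png');cv2.imwrite('pics/ov2.png',cv2.resize(a,None,fx=.74,fy=.74))"
```

View pics/ov2.png

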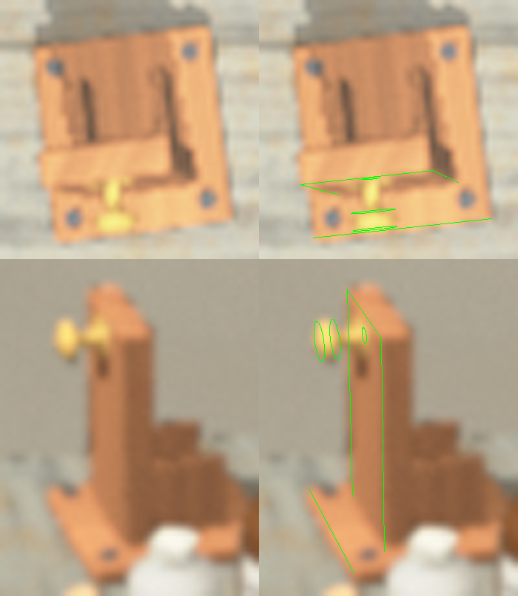

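```bash
python3 -m jog '[[3,-0.1,-1,0,0,0,-1],[5,-0.1,-1,0,0,0,-1],[5.5,-0.1,0,0,0,0,-1],[5.5,-0.1,0,0,0,0,-1],[5,-0.1,0,0,0,0,-1],[4,0,0,0,0,0,-1],[2.5,0,0,0,0,0,-1],[0,0,0,0,0,-0.08,-1],[0,0,0,0,0,-0.073,-1],[0,0,3,0,0,0,-1],[0,0,0,0,0,0,-1],[0,0,0,0,0,0,-1]]'
python3 - <<'E'
from h import *
S=r.camera("side");T=r.camera("top");W=r.camera("wrist");save(W,"w9")
cv2.imwrite("pics/s9.png",cv2.resize(S["frame"][60:260,200:400,::-1],None,fx=3,fy=3))
cv2.imwrite("pics/t9.png",cv2.resize(T["frame"][150:300,220:400,::-1],None,fx=4,fy=4))
s=r.read_state();Rm=R.from_quat(s["eef_rot"]).as_matrix();print(Rm.round(3),s["joint_positions"].round(3),s["ft_force"],s["ee_pos"])
E
```

```text
time: 12.35
ee_pos: [0.5244, 0.3646, 0.3153]
eef_rot: [0.671, 0.741, 0.0, -0.0]
ft_force: [0.4, -0.2, -0.9]
width: 0.0115
[[-0.1    0.995  0.001]
 [ 0.995  0.1    0.001]
 [ 0.001  0.001 -1.   ]] [-0.014  0.506 -1.003  1.246  0.422  1.601 -0.841] [ 0.12176624 -0.10223454 -0.90903409] [0.52441329 0.36488969 0.31555724]
```

View pics/s9.png

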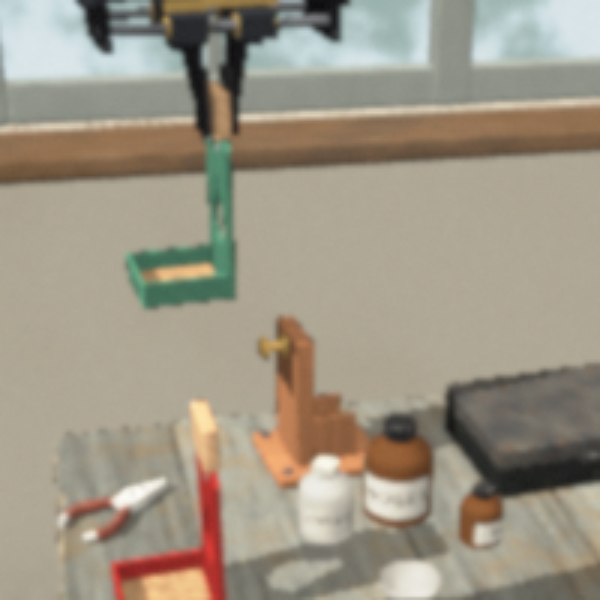

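View pics/w9.png

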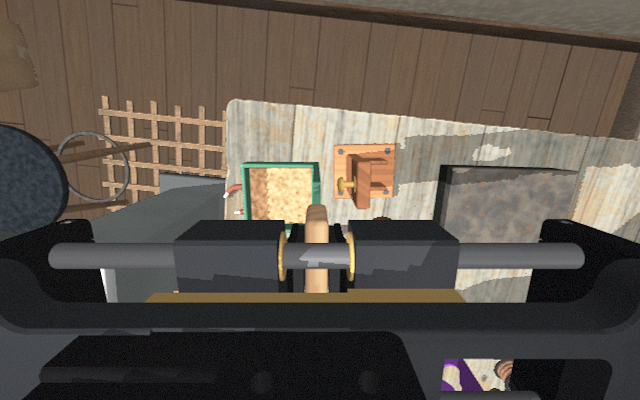

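View pics/t9.png

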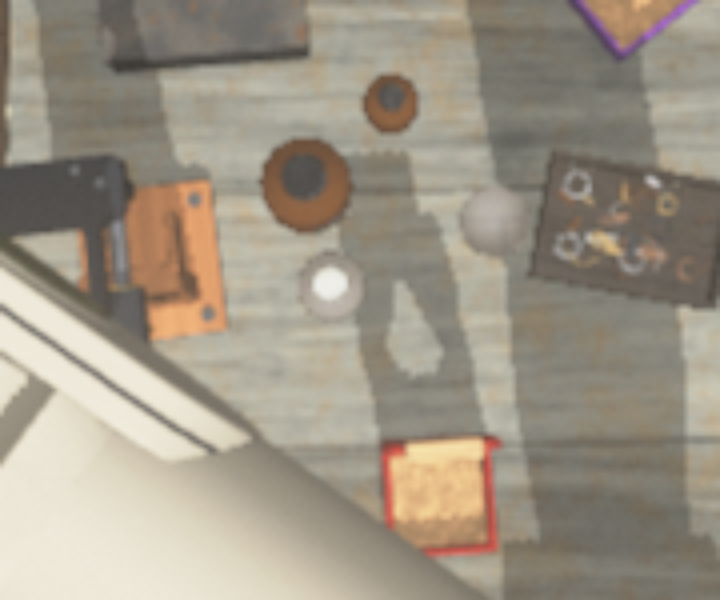

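Run:
```python
from ov import *
W=r.camera("wrist")
a=overlay(W,cv2.imread("pics/w9.png"),np.array([.5685,.369,.118]),.1,(320,135,405,215),7)
cv2.imwrite("pics/ov3.png",cv2.resize(a,None,fx=.67,fy=.67))
```

```text
(no output)
```

View pics/ov3.png

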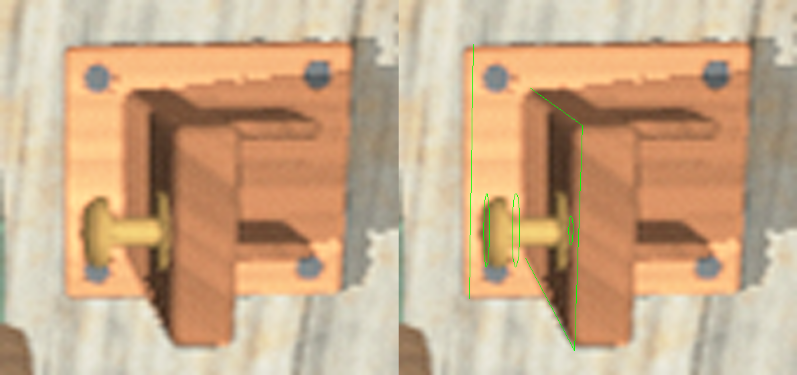

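```bash
python3 -m jog '[[0,0,3,0,0,-0.02,-1],[0,0,4,0,0,0,-1],[0,0,3,0,0,0,-1],[0,0,1.5,0,0,0,-1],[0,0,0,0,0,0,-1],[0,0,0,0,0,0,-1]]'
python3 - <<'E'
from h import *
S=r.camera("side");W=r.camera("wrist");save(W,"w10")
cv2.imwrite("pics/s10.png",cv2.resize(S["frame"][120:240,240:360,::-1],None,fx=5,fy=5,interpolation=2))
E
```

```text
time: 13.3
ee_pos: [0.5247, 0.3652, 0.201]
eef_rot: [0.663, 0.748, 0.001, 0.0]
ft_force: [-0.3, 0.8, -1.5]
width: 0.0115
```

View pics/s10.png

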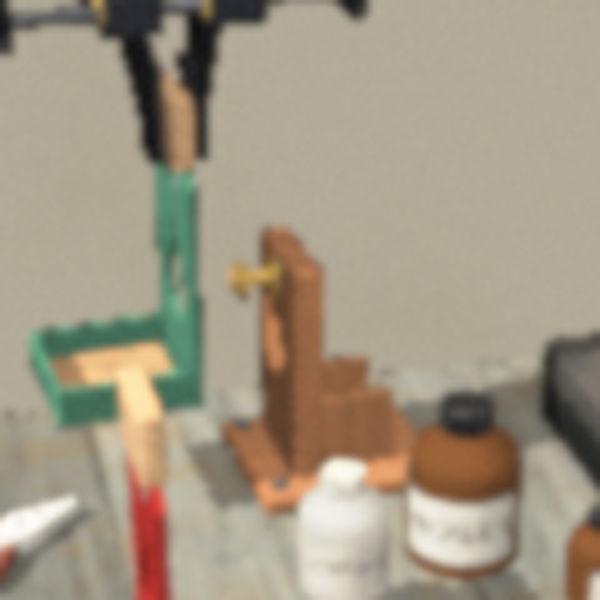

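View pics/w10.png

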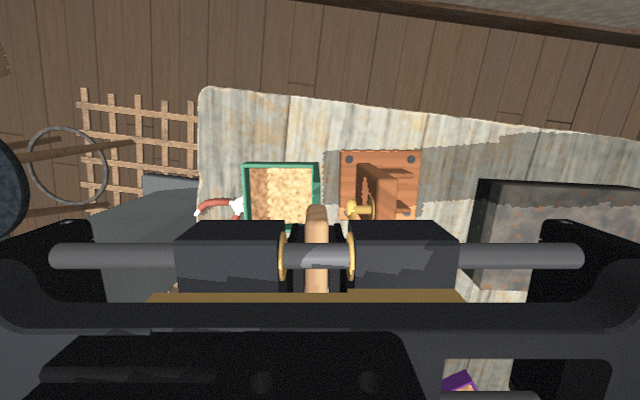

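```bash
python3 -m jog '[[0,0.9,0,0,0,0,-1],[-0.05,0.9,0,0,0,0,-1],[0,0.9,0,0,0,0,-1],[0,0.8,0,0,0,0,-1],[0,0.7,0,0,0,0,-1],[0,0,0,0,0,0,-1],[0,0,0,0,0,0,-1]]'
python3 - <<'E'
from h import *
S=r.camera("side");W=r.camera("wrist")
cv2.imwrite("pics/s11.png",cv2.resize(S["frame"][120:240,240:360,::-1],None,fx=5,fy=5,interpolation=2))
cv2.imwrite("pics/w11.png",cv2.resize(W["frame"][130:330,220:440,::-1],None,fx=3,fy=3,interpolation=2))
E
```

```text
time: 14.28
ee_pos: [0.5657, 0.3693, 0.1995]
eef_rot: [0.663, 0.748, -0.0, -0.0]
ft_force: [-1.2, -0.1, -1.3]
width: 0.0116
```

View pics/s11.png

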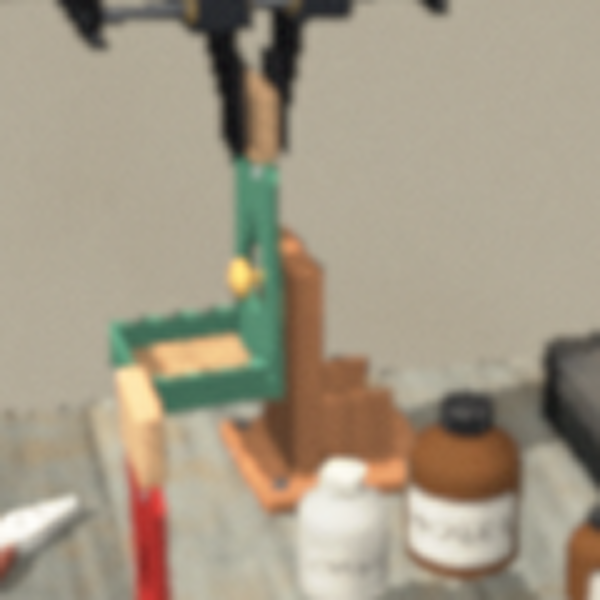

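View pics/w11.png

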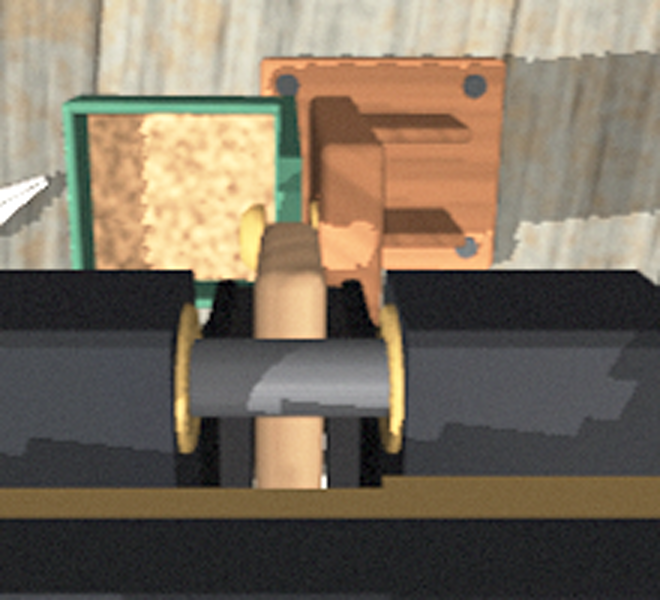

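```bash
python3 -m jog '[[0,0,0.6,0,0,0,-1],[0,0,0.6,0,0,0,-1],[0,0,0.6,0,0,0,-1],[0,0,0,0,0,0,-1]]';python3 -m jog '[[0,0,0.5,0,0,0,-1],[0,0,0.4,0,0,0,-1],[0,0,0,0,0,0,-1],[0,0,0,0,0,0,-1]]'
```

```text
time: 14.88
ee_pos: [0.5658, 0.3688, 0.1807]
eef_rot: [0.663, 0.748, -0.001, -0.0]
ft_force: [0.1, 0.1, -0.9]
width: 0.012
time: 15.38
ee_pos: [0.566, 0.3692, 0.1726]
eef_rot: [0.663, 0.748, 0.0, 0.0]
ft_force: [-0.4, -0.1, -1.3]
width: 0.0117
```

```bash
python3 -m jog '[[0,0,0.3,0,0,0,-1],[0,0,0.2,0,0,0,-1],[0,0,0,0,0,0,-1],[0,0,0,0,0,0,-1]]';python3 -m jog '[[0,0,0.15,0,0,0,-1],[0,0,0,0,0,0,-1],[0,0,0,0,0,0,-1]]'
python3 - <<'E'
from h import *
S=r.camera("side");W=r.camera("wrist")
cv2.imwrite("pics/s12.png",cv2.resize(S["frame"][120:240,240:360,::-1],None,fx=5,fy=5,interpolation=2))
cv2.imwrite("pics/w12.png",cv2.resize(W["frame"][130:330,220:440,::-1],None,fx=3,fy=3,interpolation=2))
E
```

```text
time: 15.88
ee_pos: [0.566, 0.3692, 0.1676]
eef_rot: [0.663, 0.748, 0.0, 0.0]
ft_force: [-1.1, 0.1, -1.2]
width: 0.0116
time: 16.25
ee_pos: [0.5661, 0.3693, 0.1666]
eef_rot: [0.663, 0.748, 0.0, 0.0]
ft_force: [-0.3, -1.2, 5.4]
width: 0.0118
```

View pics/s12.png

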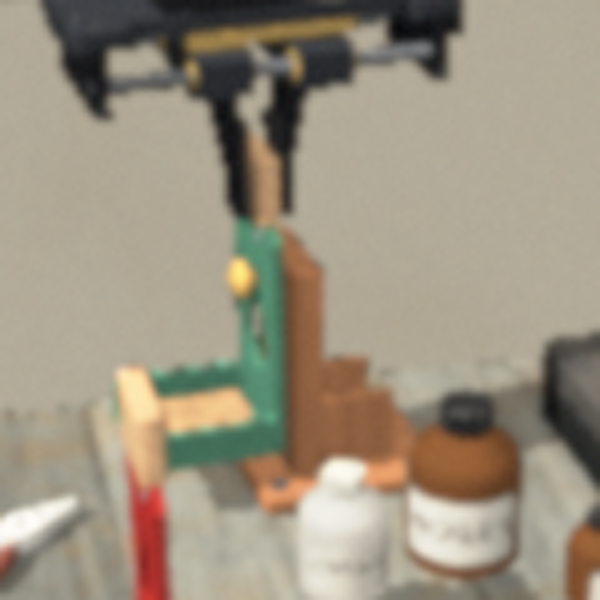

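View pics/w12.png

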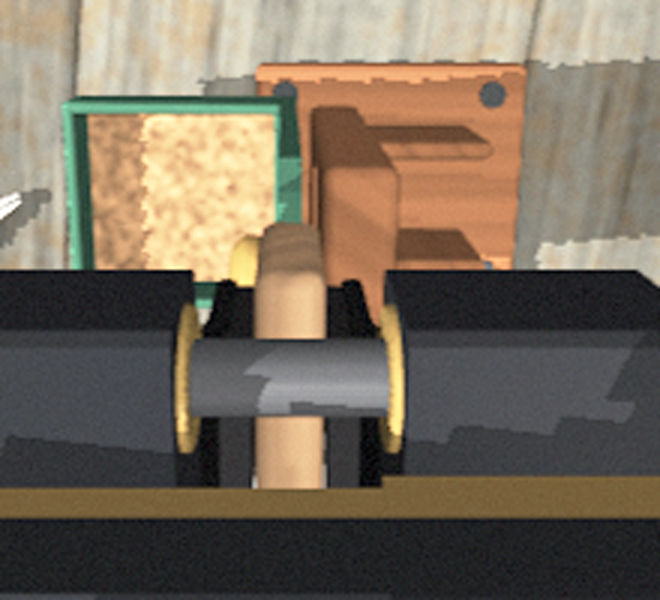

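```bash
python3 -m jog '[[0,0,0,0,0,0,-0.5],[0,0,0,0,0,0,-0.3],[0,0,0,0,0,0,0],[0,0,0,0,0,0,0.5],[0,0,0,0,0,0,0.5],[0,0,0,0,0,0,0.5],[0,0,0,0,0,0,0.5],[0,0,0,0,0,0,0.5]]'
python3 - <<'E'
from h import *
S=r.camera("side");W=r.camera("wrist")
cv2.imwrite("pics/s13.png",cv2.resize(S["frame"][120:240,240:360,::-1],None,fx=5,fy=5,interpolation=2))
cv2.imwrite("pics/w13.png",cv2.resize(W["frame"][130:330,220:440,::-1],None,fx=3,fy=3,interpolation=2))
E
```

```text
time: 17.35
ee_pos: [0.566, 0.3691, 0.166]
eef_rot: [0.663, 0.748, -0.0, 0.0]
ft_force: [-0.2, 0.1, 0.7]
width: 0.0649
```

View pics/s13.png

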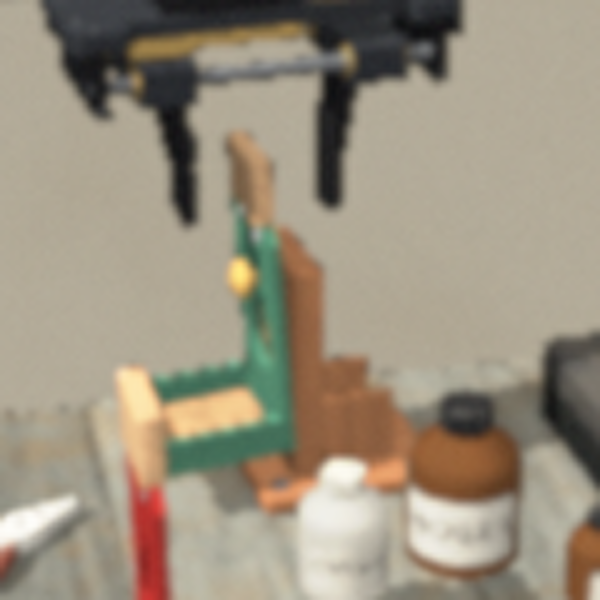

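View pics/w13.png

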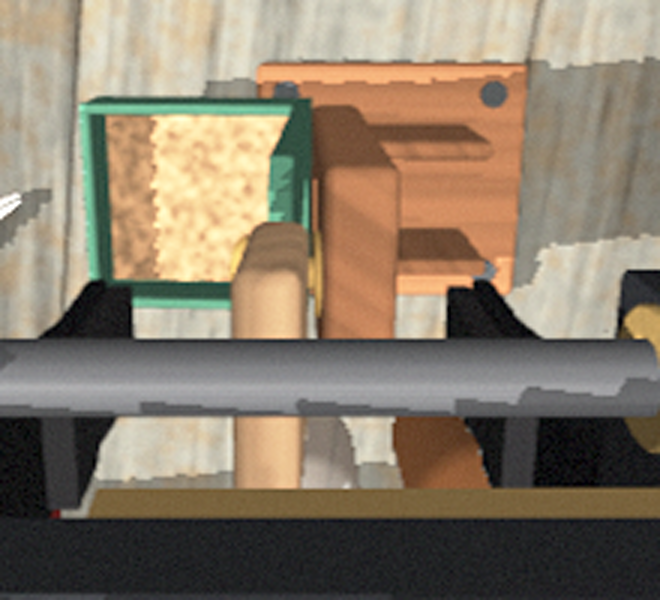

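```bash
python3 -m jog '[[0,0,0,0,0,0,0.8],[0,0,-2,0,0,0,0.8],[0,0,-4,0,0,0,0.8],[0,0,-4,0,0,0,0.8],[0,0,-3,0,0,0,0.8],[0,0,0,0,0,0,0.8],[0,0,0,0,0,0,0.8],[0,0,0,0,0,0,0.8],[0,0,0,0,0,0,0.8]]'
python3 - <<'E'
from h import *
S=r.camera("side");W=r.camera("wrist")
A=S["frame"][120:280,230:360,::-1]
cv2.imwrite("pics/s14.png",cv2.resize(A,None,fx=3.7,fy=3.7,interpolation=2))
cv2.imwrite("pics/w14.png",cv2.resize(W["frame"][100:300,220:440,::-1],None,fx=3,fy=3,interpolation=2))
a=np.array(S["frame"]).astype(int)
s0=cv2.imread("pics/side0.png")[:,:,::-1].astype(int)
red=lambda f:(f[...,0]>120)&(f[...,1]<60)&(f[...,2]<60)
for f in(a,s0): v,u=np.nonzero(red(f)[180:275,230:280]);print("red centroid",u.mean()+230,v.mean()+180,len(u))
for t in["green_grip"]: print([(np.round(d["rect"]),round(d["score"],2)) for d in r.search_frame(S,t)])
E
```

```text
time: 18.58
ee_pos: [0.5659, 0.3689, 0.2954]
eef_rot: [0.663, 0.748, -0.001, -0.0]
ft_force: [0.4, -0.3, -1.2]
width: 0.0781
red centroid 260.65154639175256 252.7896907216495 485
red centroid 260.7022587268994 252.78234086242298 487
[(array([271., 146., 298., 215.]), 0.82), (array([396., 217., 454., 295.]), 0.61)]
```

View pics/s14.png

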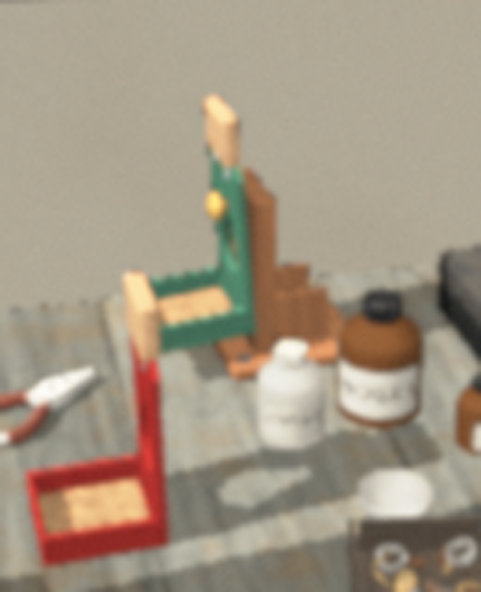

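View pics/w14.png

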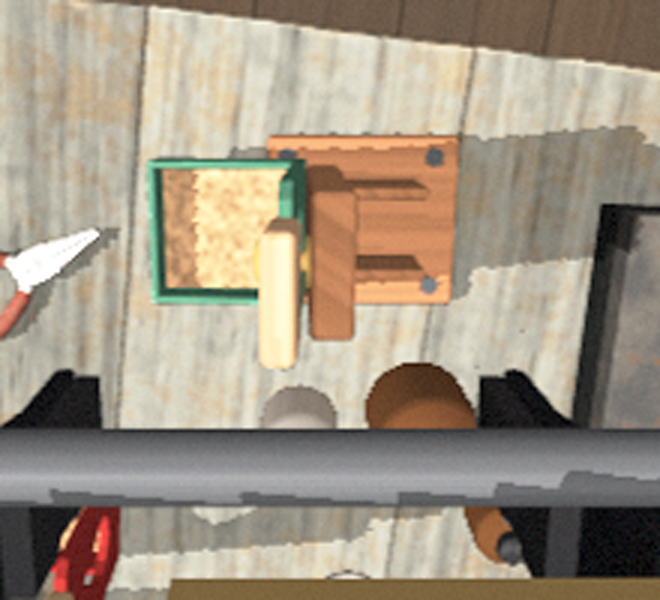

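Run:
```python
from h import *
print(r.read_state()["time"]);r.close_job()
```

```text
18.725
the job is handed in; nothing more can be done
```

The green tray is hanging on the brass stud, released, and I handed the job in at 18.7 s of the allowed 48 s.

**What I did:** I kept the arm close in to swing past the lamp. I then gripped the green tray by its bar, passed the round hole over the stud's head, and slid it down until it seated. Contact came at a tool height of 0.1666 m, against about 0.1665 m worked out. I then opened the jaws and backed straight up.

**Setback:** my first grasp failed because I lifted before the jaws had shut. I opened, went back down and gripped it properly.

**Last checks:**
- **Green tray:** the pictures show the brass head in front of the plate and the slot home on the shank. The tray leans slightly forward, by eye about 0.1 rad against the 0.3 allowed. I did not measure that angle or the final seat offset separately. I took only one pair of pictures after backing off, so "at rest" rests on those.
- **Red tray:** it stayed put, with its position in the side picture unchanged to within 0.1 pixel.
- **Gripper:** it is about 13 cm above where it let go and touches nothing.

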